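Clip the caddy onto the tap spout and put the nailbrush in it

TASK

Clip the teal caddy onto the tap: set it astride the spout about midway along and push it straight down until both sprung jaws have snapped in under the spout and it sits level and fully home. Then lay the nailbrush flat, bristles down, in either of its two trays. Leave the tumbler, toothbrush, hairbrush and compact mirror where they are.

Things in the scene. Friction and masses are not known exactly. Their poses are not given: they have to be found in the camera images.
- tap: Fixed white basin 300 (x) x 250 (y) x 105 mm high with a chrome tap behind it. Origin: centre of the basin's underside, on the counter, z up. Square tap column 44 mm, axis at x = +187 mm, 215 mm tall; its lever (x +154 to +264 mm, 34 mm wide, top 236 mm up) points away from the spout. The spout runs level from the column to -x over the basin. Position and heading vary.
- spout_mid (a point): Middle of the spout's top face; axes as tap (+x towards the column). The spout is a flat bar 28 mm wide (y), 16 mm thick and 148 mm long from the column to its free end; top face 190 mm, underside 174 mm above the counter. The outlet nozzle (23 mm wide, 4 mm deep) is under the free end, 58 mm from this point.
- caddy: Loose teal clip-on caddy, 106 (x) x 200 (y) x 92 mm high, 0.2 to 0.3 kg. Origin: centre of its underside; x runs along the spout once fitted (either way round), z up. Trays at y = +-67 mm are joined by a cross plate 90 x 44 mm, 56 to 64 mm up, with 10 mm wide arms at x = +-38 mm, and rigid cheeks at its ends (see saddle). Above it the housing, below it two black jaws.
- saddle (a point): Centre of the cross plate's underside, 56 mm above the caddy's underside; axes as caddy. Lies on the spout's top when fully home. Guide cheeks (30 mm apart, 53 mm deep, tips flared to 40 mm) straddle the spout first. Set on it and let go, the caddy rests on its jaws' lips with this point about 26 mm above the spout; pushing down with 8 to 20 N spreads the jaws until they snap in under it.
- press_pad (a point): Centre of the pale thumb pad on top of the clip housing, 92 mm above the caddy's underside (36 mm above saddle). The housing is a rounded block 52 (x) x 44 (y) mm, from 64 to 92 mm up: hold it from above across y, or press on this pad.
- tray_a (a point): Centre of the floor (3 mm thick) of the tray on the caddy's +y side; axes as caddy. Inside 100 (x) x 60 (y) mm, walls 28 mm high from the underside.
- tray_b (a point): The same for the equal tray on the caddy's -y side.
- jaw_a (a joint): Angle (rad) of the sprung jaw on the caddy's +y side, hinged along x: 0 shut, about 0.2 when spread by the spout, under 0.05 when snapped in. The jaws, 40 mm long (x), hang to 23 mm above the caddy's underside: inner faces 30 mm apart, then beads 20 mm apart (36 mm above the underside), then lips flaring out to 34 mm.
- jaw_b (a joint): The same for the jaw on the caddy's -y side.
- nailbrush: Loose wooden nailbrush lying bristles down on the counter, about 0.07 kg. Origin: centre of its underside; x along its length, z up. Bristle block 80 x 32 mm and 16 mm high, wooden back 90 x 40 mm from 16 to 30 mm, on it a grip ridge 72 (x) x 22 (y) mm from 30 to 52 mm: take it by the ridge, across y.
- tumbler: Bystander: white ceramic tumbler, 76 mm across, 100 mm high, standing; origin at the centre of its underside.
- toothbrush: Bystander: pink plastic toothbrush, 190 mm long, 18 mm high, lying; origin near its middle on the counter, x along it towards the head.
- hairbrush: Bystander: wooden hairbrush, 200 mm long, 60 mm wide, 43 mm high, lying bristles down; origin near its middle, x along it towards the head.
- compact: Bystander: dark round compact mirror, 80 mm across, its flap open and raised to about 90 mm; origin at the centre of its underside.
Things that resemble listed ones, but are neither listed nor needed, are in the scene too. There is more than one size of the nailbrush; the one meant has the size given above.

How it is judged:
On the way, in this order (a step that is already met when the one before it is completed fails the run):
1. the caddy is clipped fully home on the spout, both jaws snapped in under it (z of saddle in the frame of spout_mid between -0.004 and 0.004 m and x of saddle in the frame of spout_mid between -0.024 and 0.024 m and y of saddle in the frame of spout_mid between -0.005 and 0.005 m and angle between the x axis of caddy and the x axis of tap, either way round below 0.1 rad and angle between caddy's own z axis and vertical below 0.1 rad and value of joint each of jaw_a, jaw_b below 0.1 rad), for 0.2 s.
2. then the nailbrush lies flat in one of its trays (((x of nailbrush in the frame of tray_a between -0.03 and 0.03 m and y of nailbrush in the frame of tray_a between -0.025 and 0.025 m and z of nailbrush in the frame of tray_a between -0.006 and 0.01 m and angle between nailbrush's own z axis and vertical below 0.25 rad) or (x of nailbrush in the frame of tray_b between -0.03 and 0.03 m and y of nailbrush in the frame of tray_b between -0.025 and 0.025 m and z of nailbrush in the frame of tray_b between -0.006 and 0.01 m and angle between nailbrush's own z axis and vertical below 0.25 rad))), for 0.2 s.
At the end, for the whole second after the job is handed in: Caddy clipped on the spout: saddle within 4 mm of its top, 24 mm of its middle lengthwise and 5 mm across, level and lined up within 0.1 rad, both jaws under 0.1 rad. Nailbrush bristles down on the floor of either tray, within 30 mm lengthwise and 25 mm across of its centre. Both at rest (all of step 1 and ((x of nailbrush in the frame of tray_a between -0.03 and 0.03 m and y of nailbrush in the frame of tray_a between -0.025 and 0.025 m and z of nailbrush in the frame of tray_a between -0.006 and 0.01 m and angle between nailbrush's own z axis and vertical below 0.25 rad) or (x of nailbrush in the frame of tray_b between -0.03 and 0.03 m and y of nailbrush in the frame of tray_b between -0.025 and 0.025 m and z of nailbrush in the frame of tray_b between -0.006 and 0.01 m and angle between nailbrush's own z axis and vertical below 0.25 rad)) and linear speed of each of nailbrush, caddy below 0.02 m/s); the robot touches nothing.
It fails at once if the tumbler is moved by more than 30 mm or tipped (distance of tumbler from where it was at the start of the episode above 0.03 m or angle between tumbler's own z axis and vertical above 0.35 rad).
It fails at once if the toothbrush is moved by more than 30 mm or tipped (distance of toothbrush from where it was at the start of the episode above 0.03 m or angle between toothbrush's own z axis and vertical above 0.35 rad).
It fails at once if the hairbrush is moved by more than 30 mm or tipped (distance of hairbrush from where it was at the start of the episode above 0.03 m or angle between hairbrush's own z axis and vertical above 0.35 rad).
It fails at once if the compact is moved by more than 30 mm or tipped (distance of compact from where it was at the start of the episode above 0.03 m or angle between compact's own z axis and vertical above 0.35 rad).
It also fails if it takes over 67 s, if anything falls off the work surface, if the arm or the gripper's body presses on something with over 40 N, if the wrist force passes 120 N, or if a joint passes its speed limit or range.

ROBOT

A 7-joint arm with a two-finger parallel gripper is mounted at the origin on the work surface. World frame = base frame: x ahead of the robot, y to its left, z up, the work surface at z = 0. Lengths are in m, angles in rad, forces in N, time in s.
With the tool pointing down it reaches from about 0.425 to 0.875 m from the base axis. Payload 9.9 kg.
Tool frame: the origin (TCP) lies on the centre line of the jaws, within the pads' length; the fingertips stand 17 mm ahead of it and the grasp point (between the pads) lies 2 mm behind it; z points along the fingers, x is the direction in which the jaws open and shut, and the axes are right-handed (so a half turn about z gives the same grasp; the last joint's range is limited). The gripper opens to 85 mm and grips with 20 to 120 N. Pads are 22 mm wide; open, the fingers measure 114 mm over their backs; the gripper's body (76 mm by 85 mm) begins 54 mm behind the grasp point. The pads swing forward as they close: fully open they stand 13 mm farther back than shut.
Start: joints at [1.156, 0.576, 0.025, 1.437, -0.015, 1.129, -0.057], TCP at [0.219, -0.638, 0.248] pointing down, gripper open.
Joint ranges: [-2.76, 2.76], [-0.34, 2.15], [-1.52, 1.57], [0.19, 2.46], [-1.09, 4.23], [0.17, 1.99], [-2.82, 2.82]. Speed limits (rad/s): [2.22, 2.22, 3.01, 3.01, 3.14, 3.14, 3.14].

INTERFACE

Orientations are given as a rotation vector (axis times angle).
In Python, from workcell import robot gives the robot as it stands.
- The arm moves only by the shell command python3 -m handwheel 'ROWS' [OPENING] [FORCE]. ROWS is text: rows parted by semicolons, each of 4 numbers parted by spaces: the shift along the tool's x, y, z in mm, then the turn about the tool's z in degrees. A call has 1 to 5 rows; each row shifts and turns the commanded pose from where the row before left it, along the tool's axes as they then stand; what a row does not reach is not made up. A row lasts 1/12 s, in which the tool goes at most 41.7 mm and 7.16 degrees, less where a joint would pass 70% of its speed; a pose out of reach is approached as far as the arm can. A call is refused whole if a number of a shift passes 41.7 or a number of a turn 7.16, either way. A call with a gripper value outside its range is refused whole. OPENING is the opening, from 0 (shut) to 1 (fully open), set as the call begins (- or left out, the last holds). The fingers move at their own pace and stop on an object; FORCE is the grip in N (left out, the last holds). Time passes only in rows, so rows that do not move let the fingers close. It gives the time, the measured TCP pose, the force and the opening at its end, in the units of the state.
- robot.observe(): the state, without advancing time (a new reading comes with each control period).
- robot.camera(name): name is "scene" or "top" or "wrist"; returns the picture (384x512x3 uint8, red, green, blue); there is no depth.
- robot.camera_params(name): a dict with "fx", "fy", "cx", "cy" (pixels), "R" (3x3) and "t" (3): a world point X has camera coordinates R X + t. Camera axes: x right, y down, z forward; pixel columns grow to the right and rows downward; lengths in m; the calibration is good to about 2 mm. A picture is of the moment at which its call begins: read the wrist's pose just before it. camera_params takes no time and is no camera call; for the wrist camera it gives the pose at the moment of the call.
- robot.job_done(): hands the job in, once; it reports no verdict.
Trained networks look in the newest picture that a camera, given by its name, has taken for a name from the list of things; names that differ only in an ending like _2 or _b are one class to them, and where a whole thing is asked for, a point or a joint stands for the part that bears it (a point fixed in the world has none). Each returns a list of dicts, best first, with "confidence" (0 to 1); they miss things now and then, are a little off and sometimes report something else, mostly with a low value. They report only what shows in the picture. A call takes as long as a camera call. They do not tell look-alikes from the thing itself.
- robot.look_for(camera, name): "point" ([x, y, z] in m, in the coordinates of the camera as it stood for that picture, good to about 4 mm: the middle of the surface that is visible of it).
- robot.masks_of(camera, name): "mask" (384x512 bool, what is visible of it).
The state is a dict: "time_s": time; "qpos": joint angles; "qd": joint speeds; "effort": joint torques, N m; "tool_pos": TCP position; "eef_rot": TCP orientation; "wrist_force": force on the tool from outside, world axes, zero at the start; "torque": the same for the moment, N m; "opening": opening from 0.0 (shut) to 1.0 (fully open).
Only numpy, scipy, OpenCV 4.12 (cv2) and the standard library are available. Lean on these libraries where they do the work, as an engineer would, in place of code of your own. Each camera call takes 0.05 s, during which the arm holds its last target. There are 200 camera calls.

## Working session

There is one attempt and no reset: what is moved stays moved. The work goes in short steps, Python scripts to look and compute and a shell command to move; the robot and the scene stay as the last step left them, time stands still between calls to the robot, and variables do not carry over. Pictures are saved under pics/ and viewed, about 8 in all and at most 12, crops included, and the job is handed in when it is done.

```bash
mkdir -p pics; ls
cat > h.py <<'E'
import numpy as np, cv2
from scipy.spatial.transform import Rotation as Rn
from workcell import robot
def W(cam,p,P=None):
    P=P or robot.camera_params(cam); return np.array(P["R"]).T@(np.array(p)-np.array(P["t"]))
def proj(cam,X,P=None):
    P=P or robot.camera_params(cam); c=(np.array(P["R"])@np.array(X).T).T+np.array(P["t"])
    return np.c_[P["fx"]*c[:,0]/c[:,2]+P["cx"],P["fy"]*c[:,1]/c[:,2]+P["cy"]]
def unproj(cam,uv,z,P=None):
    P=P or robot.camera_params(cam); R=np.array(P["R"]);t=np.array(P["t"]);uv=np.atleast_2d(uv)
    d=np.c_[(uv[:,0]-P["cx"])/P["fx"],(uv[:,1]-P["cy"])/P["fy"],np.ones(len(uv))]@R
    o=-R.T@t; return o+d*((z-o[2])/d[:,2])[:,None]
def snap(cam,f):
    im=robot.camera(cam); cv2.imwrite(f"pics/{f}.png",im[:,:,::-1]); return im
def tool():
    s=robot.observe(); return np.array(s["tool_pos"]),Rn.from_rotvec(s["eef_rot"]).as_matrix(),s
E
python3 - <<'E'
from h import *
a=snap("top","top0"); b=snap("scene","scene0")
for n in ["tap","caddy","press_pad","nailbrush","tumbler","toothbrush","hairbrush","compact"]:
    for c in ["top","scene"]:
        for d in robot.look_for(c,n)[:4]:
            w=W(c,d["point"]); print(n,c,round(d["confidence"],2),w.round(3),proj(c,[w])[0].round())
p,R,s=tool();print(p,R.round(3),s["time_s"])
cv2.imwrite("pics/both0.png",cv2.resize(np.vstack([a,b])[:,:,::-1],None,fx=.78,fy=.78))
E
```

```text
pics
tap top 0.92 [ 0.505 -0.007  0.014] [257. 211.]
tap scene 0.83 [ 0.512 -0.004  0.049] [263. 186.]
caddy top 0.7 [0.529 0.392 0.006] [160. 205.]
caddy scene 0.69 [0.533 0.394 0.013] [383. 193.]
press_pad top 0.57 [0.522 0.39  0.006] [160. 207.]
press_pad scene 0.97 [0.535 0.393 0.02 ] [383. 192.]
nailbrush top 0.8 [ 0.507 -0.523  0.041] [385. 210.]
nailbrush top 0.55 [ 0.525 -0.39   0.028] [351. 206.]
nailbrush top 0.52 [ 0.414 -0.375  0.02 ] [348. 233.]
nailbrush scene 0.96 [ 0.523 -0.524  0.042] [ 99. 197.]
nailbrush scene 0.88 [ 0.545 -0.387  0.028] [144. 203.]
nailbrush scene 0.6 [ 0.424 -0.376  0.015] [151. 177.]
tumbler top 0.79 [0.722 0.352 0.049] [168. 157.]
tumbler scene 0.56 [0.72 0.34 0.07] [386. 230.]
toothbrush scene 0.79 [0.792 0.157 0.013] [326. 265.]
toothbrush scene 0.58 [0.534 0.394 0.014] [383. 193.]
hairbrush top 0.93 [ 0.68  -0.362  0.041] [344. 167.]
hairbrush top 0.32 [ 0.802 -0.161  0.012] [294. 140.]
hairbrush top 0.18 [0.53  0.39  0.004] [160. 205.]
hairbrush scene 0.96 [ 0.691 -0.355  0.043] [148. 238.]
hairbrush scene 0.34 [0.535 0.393 0.018] [383. 192.]
compact top 0.77 [ 0.801 -0.16   0.01 ] [294. 140.]
compact scene 0.85 [ 0.791 -0.171  0.01 ] [212. 271.]
[ 0.21921598 -0.63843965  0.24831808] [[ 0.325 -0.946 -0.   ]
 [-0.946 -0.325 -0.   ]
 [ 0.     0.    -1.   ]] 0.9
```

View pics/both0.png

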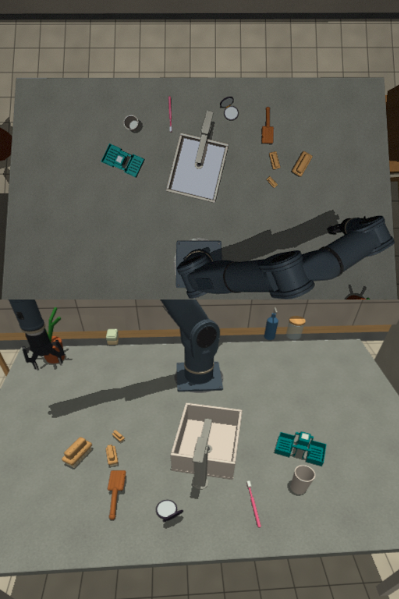

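```bash
cat >> h.py <<'E'
def B(x0,x1,y0,y1,z0,z1): return np.array([[x,y,z] for x in(x0,x1) for y in(y0,y1) for z in(z0,z1)])/1000
TAP=[B(-150,150,-125,125,0,105),B(165,209,-22,22,0,215),B(154,264,-17,17,215,236),B(17,165,-14,14,174,190)]
CAD=[B(-53,53,34,100,0,28),B(-53,53,-100,-34,0,28),B(-45,45,-22,22,56,64),B(-26,26,-22,22,64,92),B(-43,-33,-60,60,50,64),B(33,43,-60,60,50,64)]
def NB(k=1): return [k*B(-40,40,-16,16,0,16),k*B(-45,45,-20,20,16,30),k*B(-36,36,-11,11,30,52)]
def place(b,q,z=0):
    c,s=np.cos(q[2]),np.sin(q[2]); return b@np.array([[c,s,0],[-s,c,0],[0,0,1]])+[q[0],q[1],z]
def sil(cam,boxes,q,P,z=0,S=4):
    m=np.zeros((384*S,512*S),np.uint8)
    for b in boxes:
        uv=(proj(cam,place(b,q,z),P)+.5)*S
        cv2.fillConvexPoly(m,cv2.convexHull(uv.astype(np.float32)).round().astype(np.int32),1)
    return cv2.resize(m.astype(np.float32),(512,384),interpolation=cv2.INTER_AREA)
from scipy.optimize import minimize
def fit(boxes,masks,x0,y0,yaws,z=0):
    """masks: list of (cam,mask,P)"""
    def f(q):
        v=0
        for c,m,P in masks:
            s=sil(c,boxes,q,P,z); v-=np.minimum(s,m).sum()/np.maximum(s,m).sum()
        return v/len(masks)
    out=[]
    for y in yaws:
        st=np.array([x0,y0,y]); sx=np.array([st]+[st+np.eye(3)[i]*[.012,.012,.2][i] for i in range(3)])
        r=minimize(f,st,method="Nelder-Mead",options=dict(initial_simplex=sx,xatol=2e-4,fatol=1e-4,maxiter=120)); out.append((r.fun,r.x))
    return sorted(out,key=lambda a:a[0])
def best(cam,name,near):
    P=robot.camera_params(cam); r=[]
    for d in robot.masks_of(cam,name):
        v,u=np.nonzero(d["mask"]); r.append((np.hypot(*(proj(cam,[near],P)[0]-[u.mean(),v.mean()])),d["mask"].astype(np.float32),P))
    r.sort(key=lambda a:a[0]); return (cam,r[0][1],r[0][2])
E
python3 - <<'E'
from h import *
a=cv2.imread("pics/top0.png"); b=cv2.imread("pics/scene0.png")
robot.camera("top");robot.camera("scene")
def go(nm,boxes,x,y,yaws,zc,dr=1):
    ms=[best(c,nm,[x,y,zc]) for c in("top","scene")]
    for c,m,P in ms: print(nm,c,m.sum())
    r=fit(boxes,ms,x,y,yaws)
    for v in r[:2]: print(" ",round(v[0],3),v[1].round(4))
    for c,im in(("top",a),("scene",b)):
        if dr:
          for bx in boxes: cv2.polylines(im,[cv2.convexHull(proj(c,place(bx,r[0][1])).astype(np.float32)).round().astype(np.int32)],True,(0,0,255),1)
    return r[0][1]
go("tap",TAP,.50,-.01,[-.3,0,.3],.05,0)
go("caddy",CAD,.53,.393,[-.6,0,.6,1.2],.02,0)
for x,y in((.507,-.523),(.525,-.39),(.414,-.375)):
    for k in (.6,.8,1,1.2,1.4): print(k);go("nailbrush",NB(k),x,y,[-.5,.3,1.1],.03,0)
# crops
A=cv2.resize(a[120:250,120:400],(800,371));Bb=cv2.resize(b[170:270,70:430],(800,222))
cv2.imwrite("pics/crop0.png",np.vstack([A,Bb]))
E
```

```text
tap top 5284.0
tap scene 7382.0
  -0.969 [ 0.4866  0.0066 -0.2425]
  -0.969 [ 0.486   0.0069 -0.2375]
caddy top 1173.0
caddy scene 1609.0
  -0.903 [ 0.5268  0.4005 -0.4106]
  -0.901 [0.5271 0.3997 2.7355]
0.6
nailbrush top 460.0
nailbrush scene 832.0
  -0.208 [ 0.5298 -0.5378 -0.6333]
  -0.208 [ 0.5305 -0.5505  1.5755]
0.8
nailbrush top 460.0
nailbrush scene 832.0
  -0.369 [ 0.5229 -0.5478  2.3351]
  -0.369 [ 0.5257 -0.5428 -0.6005]
1
nailbrush top 460.0
nailbrush scene 832.0
  -0.573 [ 0.5174 -0.5407  2.5113]
  -0.572 [ 0.5171 -0.5428 -0.7162]
1.2
nailbrush top 460.0
nailbrush scene 832.0
  -0.817 [ 0.5092 -0.5357 -0.5611]
  -0.816 [ 0.5104 -0.5367  2.5959]
1.4
nailbrush top 460.0
nailbrush scene 832.0
  -0.899 [ 0.5105 -0.5335 -0.5461]
  -0.898 [ 0.5114 -0.5344  2.6017]
0.6
nailbrush top 220.0
nailbrush scene 278.0
  -0.457 [ 0.5225 -0.3949 -0.046 ]
  -0.455 [ 0.5152 -0.3958  0.0253]
0.8
nailbrush top 220.0
nailbrush scene 278.0
  -0.781 [ 0.525  -0.3932  0.1886]
  -0.781 [ 0.5261 -0.3935  0.1955]
1
nailbrush top 220.0
nailbrush scene 278.0
  -0.829 [ 0.5274 -0.3924  0.2777]
  -0.826 [ 0.528  -0.3927  0.2703]
1.2
nailbrush top 220.0
nailbrush scene 278.0
  -0.588 [ 0.5274 -0.3929  0.3273]
  -0.588 [ 0.5232 -0.3922  0.3178]
1.4
nailbrush top 220.0
nailbrush scene 278.0
  -0.432 [ 0.5209 -0.394   0.3592]
  -0.431 [ 0.524  -0.3916  0.3066]
0.6
nailbrush top 83.0
nailbrush scene 176.0
  -0.8 [ 0.4159 -0.3776  0.7987]
  -0.799 [ 0.4156 -0.3774  0.8092]
0.8
nailbrush top 83.0
nailbrush scene 176.0
  -0.652 [ 0.4145 -0.381   0.6745]
  -0.65 [ 0.4148 -0.3807  0.6886]
1
nailbrush top 83.0
nailbrush scene 176.0
  -0.435 [ 0.4097 -0.3837  0.5515]
  -0.435 [ 0.4199 -0.3768  0.4876]
1.2
nailbrush top 83.0
nailbrush scene 176.0
  -0.312 [ 0.4    -0.3839  0.311 ]
  -0.308 [ 0.4244 -0.3761  0.3015]
1.4
nailbrush top 83.0
nailbrush scene 176.0
  -0.23 [ 0.3883 -0.3844  0.2924]
  -0.23 [ 0.3934 -0.3842  0.2499]
```

View pics/crop0.png

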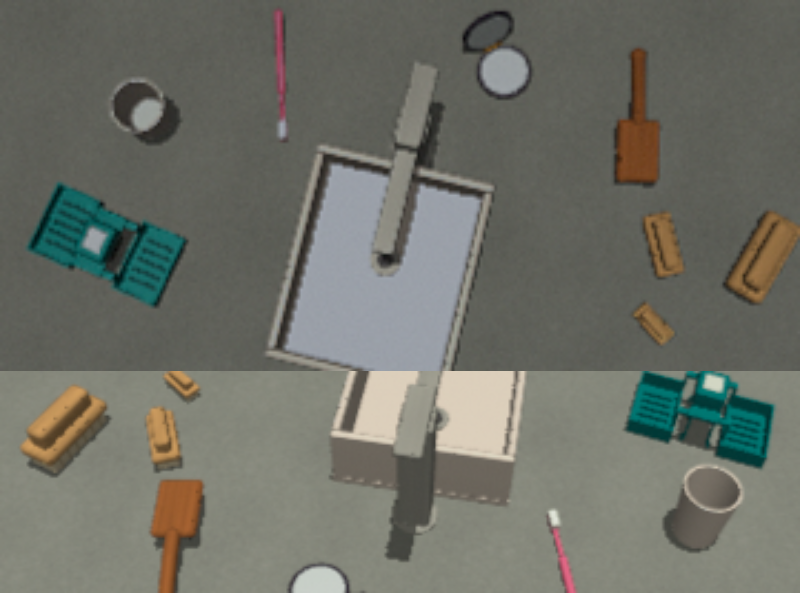

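The top picture (crop ×2.86) shows the caddy at about crop (107,243), with its pale pad visible. The tap is at (400,160), its spout pointing towards the robot. Of the three nailbrushes, the medium one at (662,244) fits the stated size, so that is the target. I'll now swing along an arc to above the caddy.

```bash
H="python3 -m handwheel"
$H '-1.2 -40 -25 -3.4; -1.2 -40 -25 -3.4; -1.2 -40 -25 -3.4; -1.2 -40 -25 -3.4; -1.2 -40 -12 -3.4'
$H '-1.2 -40 0 -3.4; -1.2 -40 0 -3.4; -1.2 -40 0 -3.4; -1.2 -40 0 -3.4; -1.2 -40 0 -3.4'
$H '-1.2 -40 0 -3.4; -1.2 -40 0 -3.4; -1.2 -40 0 -3.4; -1.2 -40 0 -3.4; -1.2 -40 0 -3.4'
$H '-1.2 -40 0 -3.4; -1.2 -40 0 -3.4; -1.2 -40 0 -3.4; -1.2 -40 0 -3.4; -1.2 -40 0 -3.4'
$H '-1.2 -40 0 -3.4; -1.2 -40 0 -3.4; -1.2 -40 0 -3.4; -1.2 -40 0 -3.4; -1.2 -40 0 -3.4'
$H '-1.2 -40 0 -3.4; -1.2 -40 0 -3.4; -1.2 -40 0 -3.4; 0 0 0 0'
cat >> h.py <<'E'
def need(xyz,th):
    """shift in tool axes (mm) and turn (deg, tool z) to reach TCP xyz with tool x at world angle th (rad, mod pi)"""
    p,R,s=tool(); d=R.T@(np.array(xyz)-p)*1000; t0=np.arctan2(R[1,0],R[0,0])
    t=-(th-t0); t=(t+np.pi/2)%np.pi-np.pi/2
    print("t",round(s["time_s"],2),"tcp",p.round(4),"th",round(t0,3),"zaxis",R[:,2].round(3),"q",np.round(s["qpos"],2),"F",np.round(s["wrist_force"],1),"op",round(s["opening"],3))
    print("shift",d.round(1),"turn",round(np.degrees(t),2))
E
python3 - <<'E'
from h import *
need([.5268,.4005,.30],1.16)
snap("wrist","w1")
E
```

```text
time_s: 3.12
tool_pos: [0.3801, -0.555, 0.3514]
eef_rot: [2.798, -1.425, 0.004]
wrist_force: [1.8, -0.2, 1.8]
opening: 0.999
time_s: 3.53
tool_pos: [0.5228, -0.4135, 0.3485]
eef_rot: [2.98, -0.994, 0.0]
wrist_force: [1.4, -0.4, 0.2]
opening: 0.996
time_s: 3.95
tool_pos: [0.6176, -0.238, 0.3485]
eef_rot: [3.094, -0.542, 0.0]
wrist_force: [1.3, 0.1, 0.3]
opening: 1.001
time_s: 4.37
tool_pos: [0.6569, -0.0425, 0.3485]
eef_rot: [3.141, -0.079, 0.0]
wrist_force: [0.3, -0.1, -0.2]
opening: 1.002
time_s: 4.78
tool_pos: [0.6373, 0.1559, 0.3485]
eef_rot: [-3.118, -0.386, -0.0]
wrist_force: [0.7, 0.0, 0.2]
opening: 1.0
time_s: 5.12
tool_pos: [0.5932, 0.2773, 0.349]
eef_rot: [-3.061, -0.68, 0.002]
wrist_force: [-0.8, 1.0, 0.0]
opening: 1.002
t 5.12 tcp [0.5932 0.2773 0.349 ] th 0.437 zaxis [-0.003  0.006 -1.   ] q [-0.22  0.52 -0.51  1.32  0.24  1.37 -0.28] F [-0.8  1.   0. ] op 1.002
shift [  -8.  -139.4   49.9] turn -41.42
```

```bash
H="python3 -m handwheel"
$H '-2 -35 12 0; -2 -35 12 0; -2 -35 12 0; -2 -34.4 12 0; 0 0 0 0' >/dev/null
$H '0 0 0 -7; 0 0 0 -7; 0 0 0 -7; 0 0 0 -7; 0 0 0 -7' >/dev/null
$H '0 0 0 -6.4; 0 0 0 0; 0 0 0 0'
python3 - <<'E'
from h import *
need([.5268,.4005,.30],1.16)
im=snap("wrist","w2"); P=robot.camera_params("wrist")
for n in("caddy","press_pad"):
    for d in robot.look_for("wrist",n)[:3]: w=W("wrist",d["point"],P);print(n,round(d["confidence"],2),w.round(4),proj("wrist",[w],P).round())
m=best("wrist","caddy",[.527,.4,.03])
cv2.imwrite("pics/m2.png",m[1]*255)
for v in fit(CAD,[m],.527,.4,[-.41]): print(v)
r=fit(CAD,[m],.527,.4,[-.41])[0][1]
o=im[:,:,::-1].copy()
for bx in CAD: cv2.polylines(o,[cv2.convexHull(proj("wrist",place(bx,r),P).astype(np.float32)).round().astype(np.int32)],True,(0,0,255),1)
cv2.imwrite("pics/w2o.png",o)
E
```

```text
time_s: 6.25
tool_pos: [0.5349, 0.3903, 0.3005]
eef_rot: [2.646, 1.694, -0.0]
wrist_force: [0.4, -0.2, 0.5]
opening: 0.996
t 6.25 tcp [0.5349 0.3903 0.3005] th 1.139 zaxis [-0. -0. -1.] q [-0.32  0.58 -0.69  1.38  0.37  1.31  0.12] F [ 0.4 -0.2  0.5] op 0.996
shift [  5.9 -11.6   0.5] turn -1.2
caddy 0.91 [0.5227 0.4016 0.0022] [[252. 143.]]
press_pad 0.96 [0.5247 0.4048 0.0043] [[255. 144.]]
(np.float64(-0.9759203195571899), array([ 0.52507005,  0.39938004, -0.42106837]))[ WARN:0@2.042] global loadsave.cpp:1063 imwrite_ Unsupported depth image for selected encoder is fallbacked to CV_8U.
```

View pics/w2o.png

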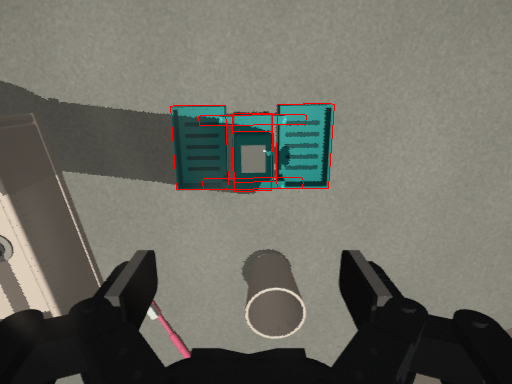

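The wrist picture shows the caddy at about (253,147), and the fitted outline lies on it (overlap 0.976). The tumbler at (273,310) is well clear. Next I descend and check the position before gripping.

```bash
H="python3 -m handwheel"
$H '2 -6 20 -0.6; 2 -6.5 30 0; 0 0 38 0; 0 0 38 0; 0 0 30 0' >/dev/null
$H '0 0 0 0; 0 0 0 0; 0 0 0 0'
python3 - <<'E'
from h import *
need([.5251,.3994,.086],1.150)
im=snap("wrist","w3"); P=robot.camera_params("wrist")
m=best("wrist","caddy",[.527,.4,.03]); r=fit(CAD,[m],.525,.4,[-.42])[0]; print(r)
o=im[:,:,::-1].copy()
for bx in CAD: cv2.polylines(o,[cv2.convexHull(proj("wrist",place(bx,r[1]),P).astype(np.float32)).round().astype(np.int32)],True,(0,0,255),1)
cv2.imwrite("pics/w3o.png",o)
E
```

```text
time_s: 7.12
tool_pos: [0.5248, 0.4012, 0.1466]
eef_rot: [-2.632, -1.713, -0.004]
wrist_force: [-0.4, 0.7, 0.2]
opening: 0.997
t 7.12 tcp [0.5248 0.4012 0.1466] th 1.154 zaxis [ 0.002  0.002 -1.   ] q [-0.36  0.71 -0.64  1.59  0.48  1.    0.02] F [-0.4  0.7  0.2] op 0.997
shift [-1.7  0.9 60.6] turn 0.23
(np.float64(-0.9501152634620667), array([ 0.52593751,  0.39940581, -0.42211328]))
```

View pics/w3o.png

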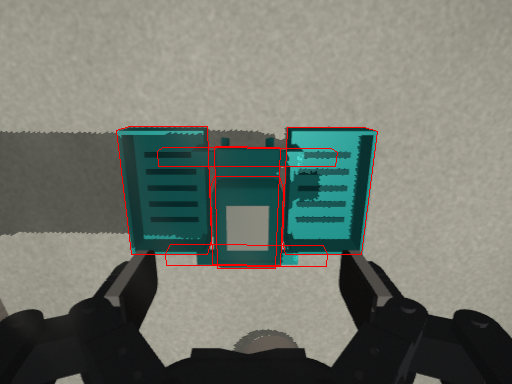

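The overlay lies on the caddy, and the housing at about (248,222) is centred between the fingers. Down and grip.

```bash
H="python3 -m handwheel"
$H '-1.7 0.5 20 0; 0 0 20 0; 0 0 20.5 0; 0 0 0 0; 0 0 0 0' 
$H '0 0 0 0; 0 0 0 0; 0 0 0 0; 0 0 0 0; 0 0 0 0' 0 90
$H '0 0 0 0; 0 0 0 0; 0 0 0 0; 0 0 0 0; 0 0 0 0' 
$H '0 0 -15 0; 0 0 -30 0; 0 0 -41 0; 0 0 -41 0; 0 0 -41 0' 
$H '0 0 -41 0; 0 0 -41 0; 0 0 -14 0; 0 0 0 0; 0 0 0 0'
python3 - <<'E'
from h import *
T=np.array([.4866,.0066]); a=-.241
S=T+.091*np.array([np.cos(a),np.sin(a)]);print("spout mid",S)
need([*S,.35],1.150-.4213+.4213+ (a+.4213))
E
```

```text
time_s: 7.63
tool_pos: [0.5243, 0.3986, 0.0851]
eef_rot: [-2.633, -1.714, -0.001]
wrist_force: [-0.2, -0.6, -0.0]
opening: 1.0
time_s: 8.05
tool_pos: [0.5247, 0.3993, 0.086]
eef_rot: [-2.632, -1.714, -0.005]
wrist_force: [-0.2, -0.6, 9.0]
opening: 0.494
time_s: 8.47
tool_pos: [0.5248, 0.3993, 0.086]
eef_rot: [-2.632, -1.714, -0.005]
wrist_force: [-0.4, -1.3, 9.7]
opening: 0.496
time_s: 8.88
tool_pos: [0.5235, 0.398, 0.254]
eef_rot: [-2.632, -1.715, 0.001]
wrist_force: [1.2, 0.5, -2.1]
opening: 0.495
time_s: 9.3
tool_pos: [0.5239, 0.3983, 0.3487]
eef_rot: [2.632, 1.714, 0.002]
wrist_force: [0.8, -0.1, -3.4]
opening: 0.492
spout mid [ 0.57497008 -0.01511932]
t 9.3 tcp [0.5239 0.3983 0.3487] th 1.155 zaxis [ 0.001  0.    -1.   ] q [-0.34  0.55 -0.7   1.3   0.35  1.41  0.14] F [ 0.8 -0.1 -3.4] op 0.492
shift [-357.5  213.8   -1.5] turn -10.07
```

Run:
```python
from h import *
p,R,s=tool();P=robot.camera_params("wrist");Rc=np.array(P["R"]);C=-Rc.T@np.array(P["t"])
ct=R.T@(C-p);Rt=Rc@R; print("cam in tool",ct.round(3),"axes\n",Rt.round(3),P["fx"],P["cx"],P["cy"])
q=np.array([.4866,.0066,-.241])
pts=np.array([[.017,0,.19],[.165,0,.19],[.091,0,.19],[.15,-.125,.105],[.15,.125,.105],[-.15,.125,.105],[-.15,-.125,.105]])
X=place(pts,q)
hold=place(np.concatenate(CAD),[0,0,-np.pi/2]) # caddy in tool plan: y along x
for th in (1.155,1.33):
  Rw=np.array([[np.cos(th),np.sin(th),0],[np.sin(th),-np.cos(th),0],[0,0,-1]])
  for x,y,z in((.524,.398,.349),(.56,.25,.36),(.6,.2,.4),(.65,.12,.4),(.72,.06,.4),(.75,-.03,.4)):
    t0=np.array([x,y,z]); Cn=t0+Rw@ct; Rn_=Rt@Rw.T; PP=dict(P,R=Rn_,t=-Rn_@Cn)
    print(th,(x,y,z),proj("wrist",X,PP).round().astype(int).tolist())
  hb=np.concatenate(CAD); qq=[x,y,th-np.pi/2]; pr=proj("wrist",place(hb,qq,z-.086),PP); print("caddy px",pr.min(0),pr.max(0))
```

```text
cam in tool [-0.001 -0.078 -0.125] axes
 [[ 1.     0.     0.001]
 [ 0.     0.954 -0.3  ]
 [-0.001  0.3    0.954]] 314.37152427045385 247.84031557140656 193.40969075368173
1.155 (0.524, 0.398, 0.349) [[-96, 308], [-36, 410], [-64, 362], [-70, 358], [92, 334], [9, 124], [-188, 161]]
1.155 (0.56, 0.25, 0.36) [[4, 224], [55, 341], [31, 286], [3, 300], [174, 273], [107, 37], [-104, 79]]
1.155 (0.6, 0.2, 0.4) [[46, 161], [90, 278], [69, 223], [34, 251], [198, 224], [141, -11], [-60, 30]]
1.155 (0.65, 0.12, 0.4) [[84, 85], [126, 219], [106, 156], [60, 201], [234, 171], [182, -93], [-33, -46]]
1.155 (0.72, 0.06, 0.4) [[97, -16], [141, 142], [121, 69], [68, 138], [253, 104], [203, -201], [-30, -146]]
1.155 (0.75, -0.03, 0.4) [[168, -101], [205, 78], [188, -5], [115, 87], [311, 50], [274, -291], [24, -228]]
caddy px [ 76.85760582 133.42395826] [421.48023788 330.05142073]
1.33 (0.524, 0.398, 0.349) [[-137, 252], [-90, 368], [-112, 314], [-120, 309], [59, 309], [10, 80], [-215, 80]]
1.33 (0.56, 0.25, 0.36) [[-12, 182], [21, 310], [6, 250], [-30, 260], [154, 260], [129, 11], [-104, 11]]
1.33 (0.6, 0.2, 0.4) [[44, 125], [68, 252], [57, 193], [11, 214], [186, 214], [170, -30], [-48, -30]]
1.33 (0.65, 0.12, 0.4) [[97, 55], [116, 198], [107, 131], [48, 168], [231, 168], [226, -103], [-4, -103]]
1.33 (0.72, 0.06, 0.4) [[130, -44], [146, 123], [138, 46], [68, 106], [262, 106], [266, -205], [17, -204]]
1.33 (0.75, -0.03, 0.4) [[217, -113], [221, 72], [219, -14], [126, 63], [327, 63], [351, -275], [89, -275]]
caddy px [ 76.85760582 133.42395826] [421.48023788 330.05142073]
```

```bash
H="python3 -m handwheel"
$H '-13 11 -12 0; -26 22 -12 0; -30 24 -12 0; -30 24 -12 0; -30 24 -12 0' >/dev/null
$H '-20 16 -6 0; -10 10 -4 0; 0 0 0 -5; 0 0 0 -5; 0 0 0 0' >/dev/null
$H '0 0 0 0; 0 0 0 0; 0 0 0 0'
python3 - <<'E'
from h import *
need([.575,-.015,.35],1.333)
im=snap("wrist","w4"); P=robot.camera_params("wrist")
for d in robot.look_for("wrist","tap")[:2]: print(d["confidence"],W("wrist",d["point"],P))
ms=[(d["confidence"],d["mask"]) for d in robot.masks_of("wrist","tap")]; print([(c,m.sum()) for c,m in ms])
cm=[(d["confidence"],d["mask"].sum()) for d in robot.masks_of("wrist","caddy")]; print(cm)
o=im[:,:,::-1].copy()
if ms: o[ms[0][1]]=o[ms[0][1]]//2+np.array([0,100,0],np.uint8)
q=[.4866,.0066,-.241]; t,R,s=tool()
for bx in TAP: cv2.polylines(o,[cv2.convexHull(proj("wrist",place(bx,q),P).astype(np.float32)).round().astype(np.int32)],True,(0,0,255),1)
for bx in CAD: cv2.polylines(o,[cv2.convexHull(proj("wrist",place(bx,[t[0],t[1],np.arctan2(R[1,0],R[0,0])-np.pi/2],t[2]-.086),P).astype(np.float32)).round().astype(np.int32)],True,(255,0,0),1)
cv2.imwrite("pics/w4o.png",o)
E
```

```text
time_s: 10.38
tool_pos: [0.5794, 0.2001, 0.4174]
eef_rot: [-2.474, -1.935, 0.002]
wrist_force: [-0.3, 1.0, -2.3]
opening: 0.495
t 10.38 tcp [0.5794 0.2001 0.4174] th 1.328 zaxis [-0.001 -0.    -1.   ] q [ 0.03  0.46 -0.75  1.29  0.3   1.51  0.65] F [-0.3  1.  -2.3] op 0.495
shift [-209.8   47.6   67.5] turn -0.31
0.67 [ 0.44065895 -0.01602897  0.03956672]
[]
[(0.97, np.int64(47006))]
```

View pics/w4o.png

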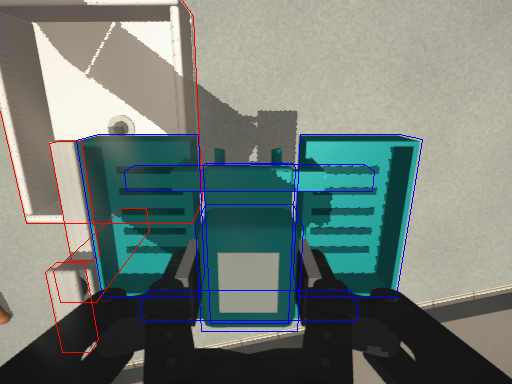

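The overlays agree within 1–2 px: spout end at (52,142), basin edge at (195,60), and the held caddy's trays. So the tap estimate holds. Next I hover over the spout and descend to just above it.

```bash
H="python3 -m handwheel"
$H '-15 3 0 -0.3; -30 6 0 0; -38 8 0 0; -38 8 0 0; -38 8 0 0' >/dev/null
$H '-30 6 0 0; -15 3 0 0; -5 0 0 0; 0 0 25 0; 0 0 30 0' >/dev/null
$H '0 0 30 0; 0 0 20 0; 0 0 10 0; 0 0 0 0; 0 0 0 0'
python3 - <<'E'
from h import *
need([.569,-.0137,.285],1.330)
p,R,s=tool(); o=[]
q=[.4866,.0066,-.241]; cq=[p[0],p[1],np.arctan2(R[1,0],R[0,0])-np.pi/2]
for cam in("scene","top"):
    im=snap(cam,cam+"5")[:,:,::-1].copy(); P=robot.camera_params(cam); S=4
    c=proj(cam,[[.57,-.014,.19]],P)[0].astype(int); x0,y0=c[0]-50,c[1]-50
    k=cv2.resize(im[y0:y0+100,x0:x0+100],None,fx=S,fy=S,interpolation=cv2.INTER_CUBIC)
    for bs,qq,z,col in((TAP,q,0,(0,0,255)),(CAD,cq,p[2]-.086,(255,0,0))):
        for bx in bs: cv2.polylines(k,[cv2.convexHull(((proj(cam,place(bx,qq,z),P)+.5-[x0,y0])*S).astype(np.float32)).round().astype(np.int32)],True,col,1)
    o.append(k)
cv2.imwrite("pics/c5.png",np.hstack(o))
E
```

```text
time_s: 11.83
tool_pos: [0.5717, -0.0123, 0.3038]
eef_rot: [-2.467, -1.945, -0.001]
wrist_force: [-0.2, 0.0, -2.6]
opening: 0.495
t 11.83 tcp [ 0.5717 -0.0123  0.3038] th 1.335 zaxis [ 0.     0.001 -1.   ] q [ 0.41  0.44 -0.72  1.61  0.3   1.2   0.97] F [-0.2  0.  -2.6] op 0.495
shift [-2.  -2.3 18.8] turn 0.29
```

View pics/c5.png

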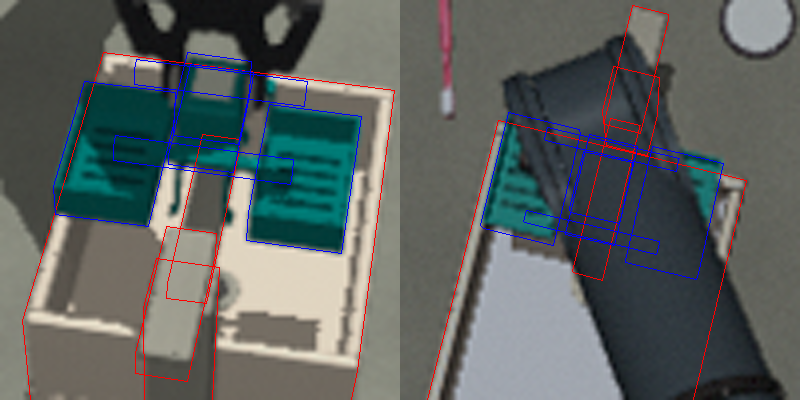

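The scene crop (left) shows the caddy astride above the spout. The spout edges at row 200 (185–226) match the outline, and the caddy is about 2 mm off to the side. I'll correct by −2 mm and come down until the jaws rest on the spout.

```bash
H="python3 -m handwheel"
$H '-2 -1 4 0.3; 0 0 5 0; 0 0 5 0; 0 0 5 0; 0 0 0 0'
$H '0 0 6 0; 0 0 6 0; 0 0 6 0; 0 0 6 0; 0 0 0 0'
$H '0 0 5 0; 0 0 4 0; 0 0 3 0; 0 0 0 0; 0 0 0 0'
python3 - <<'E'
from h import *
need([.569,-.0137,.22],1.330)
E
```

```text
time_s: 12.35
tool_pos: [0.5694, -0.015, 0.2829]
eef_rot: [-2.472, -1.937, 0.002]
wrist_force: [-0.7, 0.6, -2.5]
opening: 0.492
time_s: 12.77
tool_pos: [0.5696, -0.0145, 0.2587]
eef_rot: [-2.472, -1.937, 0.001]
wrist_force: [0.9, 0.6, -3.5]
opening: 0.493
time_s: 13.18
tool_pos: [0.5699, -0.0146, 0.2479]
eef_rot: [-2.472, -1.938, 0.0]
wrist_force: [0.3, 1.7, -3.8]
opening: 0.495
t 13.18 tcp [ 0.5699 -0.0146  0.2479] th 1.329 zaxis [-0.  0. -1.] q [ 0.4   0.48 -0.7   1.71  0.35  1.08  0.93] F [ 0.3  1.7 -3.8] op 0.495
shift [ 0.6 -1.  27.9] turn -0.04
```

```bash
H="python3 -m handwheel"
$H '0 0 4 0; 0 0 4 0; 0 0 4 0; 0 0 0 0'
$H '0 0 4 0; 0 0 4 0; 0 0 0 0'
$H '0 0 3 0; 0 0 2 0; 0 0 0 0'
$H '0 0 2 0; 0 0 1 0; 0 0 0 0; 0 0 0 0'
```

```text
time_s: 13.52
tool_pos: [0.5708, -0.0148, 0.2368]
eef_rot: [2.472, 1.936, 0.003]
wrist_force: [0.9, 1.2, 2.5]
opening: 0.497
time_s: 13.77
tool_pos: [0.57, -0.0147, 0.2273]
eef_rot: [-2.473, -1.937, -0.0]
wrist_force: [3.5, 1.4, -5.3]
opening: 0.498
time_s: 14.02
tool_pos: [0.5697, -0.0146, 0.2222]
eef_rot: [-2.472, -1.937, 0.001]
wrist_force: [2.7, 2.7, -7.4]
opening: 0.498
time_s: 14.35
tool_pos: [0.5696, -0.0146, 0.22]
eef_rot: [-2.472, -1.937, 0.001]
wrist_force: [-0.6, 2.7, -0.6]
opening: 0.494
```

```bash
H="python3 -m handwheel"
$H '0 0 1 0; 0 0 0 0; 0 0 0 0'
$H '0 0 1 0; 0 0 0 0; 0 0 0 0'
$H '0 0 1 0; 0 0 0 0; 0 0 0 0'
```

```text
time_s: 14.6
tool_pos: [0.5696, -0.0145, 0.22]
eef_rot: [2.473, 1.937, -0.0]
wrist_force: [-4.3, 2.8, 9.6]
opening: 0.497
time_s: 14.85
tool_pos: [0.5696, -0.0145, 0.2199]
eef_rot: [2.472, 1.937, 0.0]
wrist_force: [-7.7, 1.4, 20.1]
opening: 0.49
time_s: 15.1
tool_pos: [0.5696, -0.0145, 0.2199]
eef_rot: [2.472, 1.936, 0.0]
wrist_force: [-11.9, -0.3, 30.2]
opening: 0.496
```

It stops hard at TCP z = 0.220 with the force rising, so the caddy is fully home. I relax, release, and back off.

```bash
H="python3 -m handwheel"
$H '0 0 -3 0; 0 0 0 0; 0 0 0 0'
$H '0 0 0 0; 0 0 0 0; 0 0 0 0; 0 0 0 0; 0 0 0 0' 1
$H '0 0 -20 0; 0 0 -35 0; 0 0 -41 0; 0 0 -41 0; 0 0 0 0'
python3 - <<'E'
from h import *
need([.569,-.0137,.35],1.330)
snap("wrist","w6"); P=robot.camera_params("wrist")
ms=[best("wrist","caddy",[.57,-.014,.17])]
for d in robot.look_for("wrist","press_pad")[:2]: print(d["confidence"],W("wrist",d["point"],P))
for z in(.131,.134,.137,.16): print(z,fit(CAD,ms,.569,-.0137,[-.24],z)[0])
E
```

```text
time_s: 15.35
tool_pos: [0.5698, -0.0146, 0.22]
eef_rot: [-2.473, -1.937, 0.0]
wrist_force: [-3.1, 3.3, 2.7]
opening: 0.496
time_s: 15.77
tool_pos: [0.57, -0.0151, 0.22]
eef_rot: [2.473, 1.937, -0.0]
wrist_force: [-0.3, 0.4, -0.4]
opening: 1.0
time_s: 16.18
tool_pos: [0.5724, -0.0136, 0.365]
eef_rot: [2.468, 1.933, 0.014]
wrist_force: [-0.0, 1.1, 0.0]
opening: 1.001
t 16.18 tcp [ 0.5724 -0.0136  0.365 ] th 1.329 zaxis [ 0.011  0.001 -1.   ] q [ 0.42  0.4  -0.73  1.51  0.27  1.32  1.  ] F [-0.   1.1  0. ] op 1.001
shift [-0.9 -3.4 14.9] turn -0.05
0.76 [ 0.56468965 -0.01085115  0.13657173]
0.131 (np.float64(-0.9633933305740356), array([ 0.56845998, -0.01623491, -0.24269796]))
0.134 (np.float64(-0.9457191824913025), array([ 0.56821164, -0.01635685, -0.24381734]))
0.137 (np.float64(-0.9254450798034668), array([ 0.5679199 , -0.01642119, -0.24158207]))
0.16 (np.float64(-0.7839815020561218), array([ 0.56332966, -0.01756532, -0.22846104]))
```

View pics/w6.png

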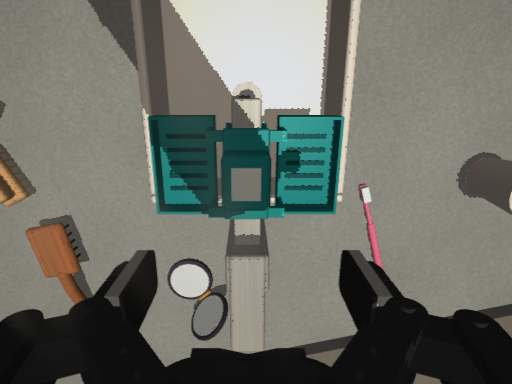

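The picture shows the caddy square on the spout at about (246,165), trays level, with the bystanders untouched. The fitted height puts it home. On to the nailbrush.

```bash
H="python3 -m handwheel"
$H '-20 2 0 0; -38 5 0 0; -38 5 0 0; -38 5 0 0; -38 5 0 0' >/dev/null
$H '-38 5 10 -5; -38 2 10 -5; -38 0 15 -5; -38 -3 20 -5; -30 -6 20 -5' >/dev/null
$H '-20 -5 20 -4.8; 0 0 20 0; 0 0 0 0; 0 0 0 0'
python3 - <<'E'
from h import *
need([.5274,-.3924,.20],1.849)
im=snap("wrist","w7"); P=robot.camera_params("wrist")
for d in robot.masks_of("wrist","nailbrush"):
    v,u=np.nonzero(d["mask"]); w=unproj("wrist",[u.mean(),v.mean()],.03,P)[0]; print(round(d["confidence"],2),d["mask"].sum(),w.round(3),u.mean(),v.mean())
m=best("wrist","nailbrush",[.5274,-.3924,.03])
for k in(.9,1,1.1,1.2): r=fit(NB(k),[m],.5274,-.3924,[.28]); print(k,r[0])
E
```

```text
time_s: 17.5
tool_pos: [0.5326, -0.388, 0.2407]
eef_rot: [-1.889, -2.504, -0.001]
wrist_force: [-0.3, -0.5, -0.1]
opening: 1.001
t 17.5 tcp [ 0.5326 -0.388   0.2407] th 1.849 zaxis [-0.003  0.003 -1.   ] q [ 0.98  0.64 -0.74  1.47  0.45  1.21  2.02] F [-0.3 -0.5 -0.1] op 1.001
shift [-3.  -6.1 40.7] turn 0.01
0.95 1605 [ 0.416 -0.381  0.03 ] 286.81619937694705 60.029906542056075
0.86 2919 [ 0.524 -0.395  0.03 ] 243.65707434052757 159.1743747858856
0.67 7353 [ 0.508 -0.535  0.03 ] 117.49150006799945 106.92615259077927
0.9 (np.float64(-0.8312992453575134), array([ 0.52982561, -0.39419425,  0.19189774]))
1 (np.float64(-0.9632319211959839), array([ 0.52818206, -0.39447669,  0.22845478]))
1.1 (np.float64(-0.7966567277908325), array([ 0.53188268, -0.3945435 ,  0.24971352]))
1.2 (np.float64(-0.6659157276153564), array([ 0.53701882, -0.39416464,  0.23990213]))
```

At scale 1 the brush fits with overlap 0.963, against 0.83 or less at other scales, so this is the right size. Descend and grip the ridge.

```bash
python3 -c "
from h import *
need([.5282,-.3945,.057],1.799)"; H="python3 -m handwheel"
$H '-5 -5.5 35 2.9; 0 0 38 0; 0 0 38 0; 0 0 30 0; 0 0 20 0' >/dev/null
$H '0 0 16 0; 0 0 7 0; 0 0 0 0; 0 0 0 0'
python3 -c "
from h import *
need([.5282,-.3945,.057],1.799)
snap('wrist','w8')"
```

```text
t 17.65 tcp [ 0.5345 -0.3877  0.2441] th 1.851 zaxis [ 0.002 -0.001 -1.   ] q [ 0.98  0.64 -0.75  1.47  0.45  1.21  2.02] F [0.1 0.3 0.7] op 0.999
shift [ -4.6  -8.2 187.1] turn 2.96
time_s: 18.4
tool_pos: [0.5306, -0.395, 0.0601]
eef_rot: [1.953, 2.459, 0.0]
wrist_force: [0.2, 0.5, 0.6]
opening: 1.003
t 18.4 tcp [ 0.5306 -0.395   0.0601] th 1.799 zaxis [ 0.001 -0.001 -1.   ] q [ 0.93  0.82 -0.63  1.65  0.6   0.87  1.85] F [0.2 0.5 0.6] op 1.003
shift [ 1.  -2.2  3.1] turn 0.01
```

View pics/w8.png

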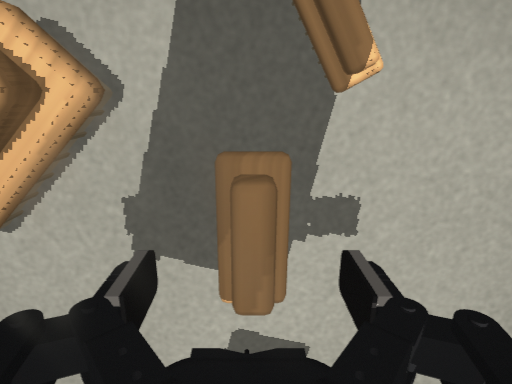

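The brush ridge at about (253,245) is aligned and centred between the open fingers. Close and lift.

```bash
H="python3 -m handwheel"
$H '1 -2 2.5 0; 0 0 0 0; 0 0 0 0' 
$H '0 0 0 0; 0 0 0 0; 0 0 0 0; 0 0 0 0; 0 0 0 0' 0 50
$H '0 0 0 0; 0 0 0 0; 0 0 0 0'
$H '0 0 -15 0; 0 0 -30 0; 0 0 -41 0; 0 0 -41 0; 0 0 -41 0' 
$H '0 0 -41 0; 0 0 -20 0; 0 0 0 0; 0 0 0 0'
python3 - <<'E'
from h import *
need([.553,-.0805,.29],1.330)
snap("wrist","w9");print([(round(d["confidence"],2),W("wrist",d["point"]).round(3)) for d in robot.look_for("wrist","nailbrush")])
E
```

```text
time_s: 18.7
tool_pos: [0.5274, -0.3949, 0.0569]
eef_rot: [1.954, 2.459, -0.0]
wrist_force: [0.2, 0.6, 0.3]
opening: 1.0
time_s: 19.12
tool_pos: [0.5275, -0.3946, 0.0562]
eef_rot: [-1.955, -2.459, -0.0]
wrist_force: [-0.4, -0.1, -0.3]
opening: 0.298
time_s: 19.37
tool_pos: [0.5275, -0.3945, 0.0563]
eef_rot: [-1.954, -2.46, -0.0]
wrist_force: [-1.2, 0.5, 2.8]
opening: 0.242
time_s: 19.78
tool_pos: [0.5271, -0.3943, 0.2256]
eef_rot: [-1.954, -2.459, -0.0]
wrist_force: [1.1, -0.7, -0.4]
opening: 0.243
time_s: 20.12
tool_pos: [0.5278, -0.3948, 0.2862]
eef_rot: [1.953, 2.458, -0.0]
wrist_force: [-0.4, -0.7, -1.7]
opening: 0.241
t 20.12 tcp [ 0.5278 -0.3948  0.2862] th 1.798 zaxis [ 0.002 -0.002 -1.   ] q [ 0.99  0.6  -0.75  1.41  0.41  1.29  2.02] F [-0.4 -0.7 -1.7] op 0.241
shift [300.4  95.5  -4.2] turn 26.84
[(0.77, array([ 0.498, -0.526,  0.064])), (0.77, array([ 0.412, -0.378,  0.021])), (0.71, array([ 0.505, -0.395,  0.282]))]
```

View pics/w9.png

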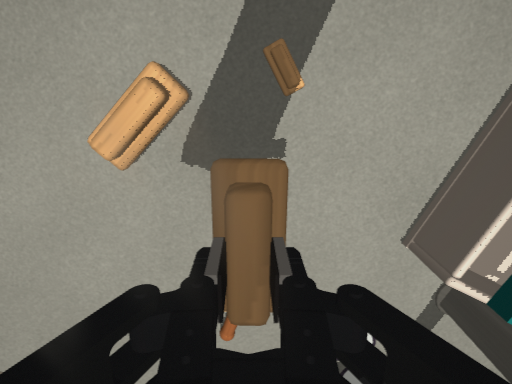

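The brush is held level and straight between the fingers, at about (250,250). Carry it to the near (−y) tray.

```bash
H="python3 -m handwheel"
$H '15 5 -10 0; 30 10 -10 0; 38 12 0 0; 38 12 0 0; 38 12 0 0' >/dev/null
$H '38 12 0 0; 38 12 0 0; 38 12 0 0; 20 6 0 0; 7 2 0 0' >/dev/null
$H '0 0 0 6.8; 0 0 0 6.8; 0 0 0 6.8; 0 0 0 6.4; 0 0 0 0' >/dev/null
$H '0 0 0 0; 0 0 0 0'
python3 - <<'E'
from h import *
need([.553,-.0805,.196],1.330)
im=snap("wrist","w10"); P=robot.camera_params("wrist")
m=best("wrist","caddy",[.57,-.014,.17]); print(m[1].sum())
o=im[:,:,::-1].copy(); p,R,s=tool()
for bs,q,z,c in((CAD,[.569,-.0155,-.242],.133,(0,0,255)),(NB(),[p[0],p[1],np.arctan2(R[1,0],R[0,0])-np.pi/2],p[2]-.0563,(255,0,0))):
    for bx in bs: cv2.polylines(o,[cv2.convexHull(proj("wrist",place(bx,q,z),P).astype(np.float32)).round().astype(np.int32)],True,c,1)
cv2.imwrite("pics/w10o.png",o)
E
```

```text
time_s: 21.63
tool_pos: [0.552, -0.0811, 0.3047]
eef_rot: [-2.467, -1.944, 0.001]
wrist_force: [-0.0, 0.9, -1.6]
opening: 0.24
t 21.63 tcp [ 0.552  -0.0811  0.3047] th 1.334 zaxis [-0.001  0.    -1.   ] q [ 0.53  0.41 -0.7   1.65  0.28  1.19  1.11] F [-0.   0.9 -1.6] op 0.24
shift [  0.9   1.  108.7] turn 0.25
19081.0
```

View pics/w10o.png

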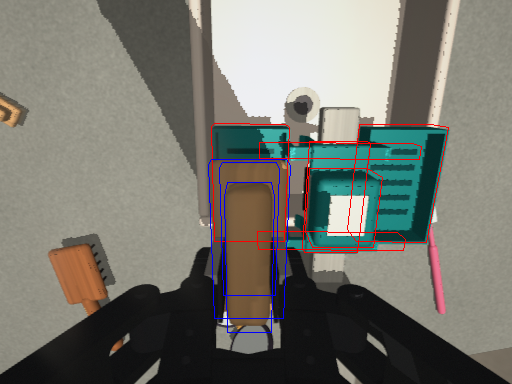

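The outlines of the seated caddy and the held brush match the picture. The brush is over the tray centred at about (250,185). I lower it gently and release with a small opening to stay clear of the housing.

```bash
H="python3 -m handwheel"
$H '0.5 1 25 0; 0 0 30 0; 0 0 25 0; 0 0 12 0; 0 0 8 0'
$H '0 0 5 0; 0 0 3 0; 0 0 0 0; 0 0 0 0'
$H '0 0 1.5 0; 0 0 0 0; 0 0 0 0'
```

```text
time_s: 22.15
tool_pos: [0.5524, -0.0809, 0.2033]
eef_rot: [-2.468, -1.94, 0.003]
wrist_force: [0.6, 0.3, -0.2]
opening: 0.246
time_s: 22.48
tool_pos: [0.5538, -0.0806, 0.1979]
eef_rot: [2.471, 1.939, 0.001]
wrist_force: [0.2, -0.2, -0.5]
opening: 0.242
time_s: 22.73
tool_pos: [0.5535, -0.0807, 0.1961]
eef_rot: [2.471, 1.939, 0.001]
wrist_force: [-0.5, -1.1, -0.9]
opening: 0.241
```

```bash
H="python3 -m handwheel"
$H '0 0 1.5 0; 0 0 0 0; 0 0 0 0'
$H '0 0 0.8 0; 0 0 0 0; 0 0 0 0'
$H '0 0 0 0; 0 0 0 0; 0 0 0 0; 0 0 0 0' 0.45
$H '0 0 -8 0; 0 0 -20 0; 0 0 -35 0; 0 0 -41 0; 0 0 -41 0'
$H '0 0 -20 0; 0 0 0 0; 0 0 0 0; 0 0 0 0'
python3 - <<'E'
from h import *
need([.553,-.0805,.196],1.330)
im=snap("wrist","w11"); P=robot.camera_params("wrist")
rc=fit(CAD,[best("wrist","caddy",[.57,-.014,.17])],.569,-.0155,[-.24],.134)[0]; print("caddy",rc)
m=best("wrist","nailbrush",[.553,-.0805,.17])
for z in(.131,.137,.145): r=fit(NB(),[m],.553,-.0805,[-.24],z)[0];print(z,r)
r=fit(NB(),[m],.553,-.0805,[-.24],.137)[0][1]
for cq in(rc[1],[.569,-.0155,-.242]):
    d=r[:2]-np.array(cq[:2]);a=cq[2];print("brush in caddy",np.cos(a)*d[0]+np.sin(a)*d[1],-np.sin(a)*d[0]+np.cos(a)*d[1])
o=im[:,:,::-1].copy()
for bs,q,z,c in((CAD,[.569,-.0155,-.242],.134,(0,0,255)),(NB(),r,.137,(255,0,0))):
    for bx in bs: cv2.polylines(o,[cv2.convexHull(proj("wrist",place(bx,q,z),P).astype(np.float32)).round().astype(np.int32)],True,c,1)
s=snap("scene","scene11")[:,:,::-1]
k=cv2.resize(s[150:250,200:325],(480,384),interpolation=cv2.INTER_CUBIC)
cv2.imwrite("pics/w11o.png",cv2.resize(np.hstack([o,k]),(800,310)))
E
```

```text
time_s: 22.98
tool_pos: [0.5533, -0.0807, 0.1942]
eef_rot: [-2.471, -1.94, 0.0]
wrist_force: [0.2, 0.4, -1.5]
opening: 0.244
time_s: 23.23
tool_pos: [0.5533, -0.0806, 0.1934]
eef_rot: [-2.471, -1.94, 0.0]
wrist_force: [0.7, 0.9, -0.8]
opening: 0.241
time_s: 23.57
tool_pos: [0.553, -0.0825, 0.1935]
eef_rot: [2.472, 1.937, -0.003]
wrist_force: [-1.5, -5.8, 1.6]
opening: 0.453
time_s: 23.98
tool_pos: [0.5529, -0.0799, 0.3405]
eef_rot: [-2.469, -1.94, -0.0]
wrist_force: [1.5, 0.2, 0.8]
opening: 0.449
time_s: 24.32
tool_pos: [0.553, -0.0805, 0.3581]
eef_rot: [-2.471, -1.94, 0.001]
wrist_force: [-0.5, -0.2, -0.5]
opening: 0.452
t 24.32 tcp [ 0.553  -0.0805  0.3581] th 1.331 zaxis [-0.001  0.    -1.   ] q [ 0.54  0.38 -0.71  1.55  0.25  1.31  1.13] F [-0.5 -0.2 -0.5] op 0.452
shift [0.000e+00 1.000e-01 1.621e+02] turn 0.07
caddy (np.float64(-0.7811161875724792), array([ 0.57040858, -0.01380849, -0.24171062]))
0.131 (np.float64(-0.9619805216789246), array([ 0.55217829, -0.07845594, -0.2439699 ]))
0.137 (np.float64(-0.9420875310897827), array([ 0.55218527, -0.07832561, -0.24000532]))
0.145 (np.float64(-0.9016344547271729), array([ 0.55141766, -0.07828042, -0.25102755]))
brush in caddy -0.0022504946784800677 -0.06700360448342038
brush in caddy -0.0012689311862365184 -0.0650244707426659
```

View pics/w11o.png

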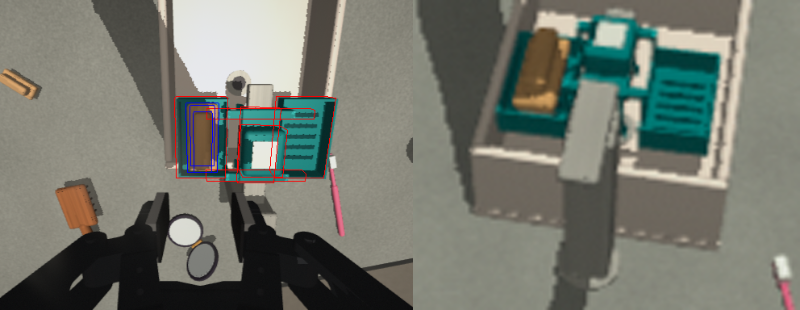

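The wrist picture (left) shows the brush at about (202,138), lying flat in the near tray. The scene picture (right) shows the caddy seated on the spout. Everything is at rest and the arm is clear, so I'm handing in.

```bash
python3 -c "
from h import *
print(robot.job_done())"
```

```text
the job is handed in; nothing more can be done
None
```

I clipped the teal caddy onto the spout and laid the nailbrush bristles down in the tray on the robot's right (−y). I handed the job in at about 24 s of the 67 s allowed; the system gave no verdict.

- **Caddy:** It snapped in and then stopped dead with the tool at z = 0.220 m, holding up to 30 N, which is the height for fully home. After release it fitted the spout's heading within about 0.01 rad, and sat roughly 6 mm from the spout's middle lengthwise and about 2 mm across. I never read the jaw angles directly. That both jaws are in is inferred from the snap, the hard stop and the fit.
- **Nailbrush:** I took the medium of the three brushes, the only one whose size matched. It ended about 2 mm from the tray's centre both ways, with its underside at floor height.
- **Bystanders:** The tool never went near the tumbler, toothbrush, hairbrush or compact. The tumbler is out of view in the last picture; the other three still show there. I took no final measurement of their positions.

**Checks that disagreed:**
- As the fingers opened to release the brush, the wrist felt about 6 N sideways. The caddy looked unmoved afterwards.
- The last caddy fit overlapped only 0.78, against 0.95–0.96 just after seating, because the brush covers part of the caddy. It agrees with the earlier fit to about 3 mm.
- The outline fits slightly favoured heights 3 to 6 mm too low, with 0.131 m the best match for both. I take that as camera and calibration error.

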